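Clamp a freshly glued camera in the bonding press to the set load

ROBOT

A 6-joint arm with a two-finger parallel gripper is mounted at the origin on the work surface; the furniture and walls round the work are solid. World frame = base frame: x ahead of the robot, y to its left, z up, the work surface at z = 0. Lengths are in m, angles in rad, forces in N, time in s.
With the tool pointing down it reaches from about 0.425 to 0.95 m from the base axis. Payload 3.5 kg.
Tool frame: the origin (TCP) lies midway between the tips of the shut fingers; the grasp point (between the pads) lies 19 mm behind it (ctrl.hold_point_z is the distance from the TCP to the grasp point, in m); z points along the fingers, y is the line along which they close (so a half turn about z gives the same grasp; the last joint's range is limited). The gripper opens to 85 mm and grips with 20 to 120 N. Pads are 22 mm wide; open, the fingers measure 114 mm over their backs; the gripper's body (76 mm by 85 mm) begins 54 mm behind the grasp point. The pads swing forward as they close: fully open they stand 13 mm farther back than shut.
Start: joints at [0.967, 0.286, 1.577, -0, 1.279, -0.15], TCP at [0.296, 0.607, 0.231] pointing down, gripper open.
Joint ranges: [-2.77, 2.77], [-0.9, 2.22], [0.21, 2.48], [-1.53, 4.67], [0.24, 2.81], [-2.84, 2.84]. Speed limits (rad/s): [2.79, 2.79, 3.14, 3.14, 3.14, 3.14].

INTERFACE

Orientations are given as a unit quaternion [x, y, z, w].
In Python, from plant import readout, cams, sign_off, ctrl gives the robot as it stands. The module is installed in compiled form; this text tells all that it offers.
- The arm moves only by the tool step_arm, never from a script. Its argument "increments" is a list of rows, each a list of 2 entries, a list of its own where there are three numbers: the shift along the world's x, y, z in mm, then the turn, a rotation vector about the world's x, y, z in rad. In form: [[[x, y, z], [rx, ry, rz]], ...]. A call has 1 to 8 rows; each row shifts and turns the commanded pose from where the row before left it; what a row does not reach is not made up. A row lasts 1/12 s, in which the tool goes at most 41.7 mm and 7.16 degrees, less where a joint would pass 70% of its speed; a pose out of reach is approached as far as the arm can. A call is refused whole if a number of a shift passes 41.7 or a number of a turn 0.125, either way. A call with a gripper value outside its range is refused whole. "fingers" is the opening, from -1 (shut) to 1 (fully open), set as the call begins (left out, the last holds). The fingers move at their own pace and stop on an object; "grip_force" is the grip in N (left out, the last holds). Time passes only in rows, so rows that do not move let the fingers close. It gives the time, the measured TCP pose, the force, the opening and the grip force at its end, in the units of the state.
- readout.get_state(): the state, without advancing time (a new reading comes with each control period).
- cams.read_camera(name): name is "scene" or "top" or "wrist"; returns the picture (420x560x3 uint8, red, green, blue); there is no depth.
- cams.get_calibration(name): a dict with "fx", "fy", "cx", "cy" (pixels), "eye" and "rotation" of the camera in the world; the wrist camera has in their place "T_tool_cam" (4x4, takes a point from camera to tool coordinates, whose origin is the TCP and whose axes are the flange's). Camera axes: x right, y up, looking along -z (the intrinsics and any distortion apply to the point x, -y, -z); pixel columns grow to the right and rows downward; lengths in m; the calibration is good to about 2 mm. The wrist camera is an equidistant fisheye: a pixel r from the principal point sees the ray r / f radians off the axis. A picture is of the moment at which its call begins: read the wrist's pose just before it. get_calibration takes no time and is no camera call.
- sign_off(): hands the job in; it is judged then, once.
The state is a dict: "time": time; "qpos": joint angles; "dq": joint speeds; "joint_efforts": joint torques, N m; "eef_pos": TCP position; "tcp_rot": TCP orientation; "contact_force": force on the tool from outside, world axes, zero at the start; "wrist_torque": the same for the moment, N m; "opening": opening from 0.0 (shut) to 1.0 (fully open); "finger_force": force on a finger pad.
Only numpy, scipy, OpenCV 4.12 (cv2) and the standard library are available. Lean on these libraries where they do the work, as an engineer would, in place of code of your own. Each camera call takes 0.05 s, during which the arm holds its last target. There are 200 camera calls.

TASK

The camera's front plate has just been glued. Slide the camera all the way in under the press foot until it sits squarely against the back stop, then turn the three-armed handwheel clockwise until the black pointer of the load dial stands on the red hand. Do not run past the red hand, which would crack the plate, and do not upset the bottle or the loupe.

Things in the scene. Friction and masses are not known exactly. Their poses are not given: they have to be found in the camera images.
- home (a point): Where the camera's middle belongs, on the bed of the grey press, straight under its screw, 20 mm above the bench. Its x axis runs level into the press, from the open loading end to the steel back stop; z is up. Bed 200 mm wide, from x = -170 to +85 mm. Stop face at x = +65.5 mm; steel side guides 16 mm high stand 77 mm apart from x = -29 mm inward, flaring to 109 mm at x = -85 mm
- camera_mid (a point): Middle of the black and silver camera that lies on its back on the bed, front plate up, short of home: 131 mm long along its x axis (into the press), 71 mm wide, top 35 mm above the bed, about 0.25 kg. This point is 19 mm above the bed
- foot_face (a point): Centre of the underside of the round rubber-faced press foot, 48 mm across. It hangs on a spring (3.5 N per mm) under the green crosshead and clears the camera by 2 to 8 mm at the start. The crosshead (36 mm deep, 206 mm wide) runs on two 20 mm columns at y = +85 and -85 mm from home; the grey bridge above it is 44 mm deep, its top 190 mm above the bench
- hub (a point): Centre of the handwheel on top of the press: its upright axis, at the height of its arms, 225 mm above the bench. Steel hub 36 mm across and 34 mm high; three level round arms 11 mm thick, 120 degrees apart, each with a black ball 26 mm across centred 68 mm from the axis. Below the arms' centre line 24 mm or more is free, down to the bridge and its nuts
- ball_1 (a point): Centre of the black ball at the end of one of the three arms of the handwheel, 68 mm from its axis; the other two balls stand 120 degrees either side
- handwheel (a joint): Angle of the handwheel in rad, growing clockwise seen from above, which tightens. It lowers the crosshead 1.6 mm per rad (10 mm a turn), stays where it is left and needs about 0.3 N m to turn (7 N at mid-arm). Once the foot rests on the camera, each further rad moves the dial pointer about 0.4 rad
- pointer_tip (a point): Tip of the black pointer of the load dial, 45 mm from the dial's centre. The white dial, 116 mm across, rides on the left end of the crosshead, tipped back 45 degrees to face the robot. The pointer rests at the left, 70 degrees from the top of the dial, and swings clockwise as the foot spring is compressed (0.25 rad per mm)
- red_tip (a point): Tip of the red set hand on the same dial, 45 mm from the dial's centre, 0.8 to 1.5 rad clockwise of the pointer's rest; it stays put under the glass. Its x axis points outward along the hand, its y axis back towards the pointer's rest (anticlockwise), its z axis out of the dial
- glue_bottle: Amber bottle with a red spout, 30 mm across and 86 mm high, standing on the bench to the right of the press; origin at the centre of its foot
- loupe: Black eye loupe, 39 mm across and 35 mm high, standing on the bench to the right of the press; origin at the centre of its foot
There are look-alikes about, which are no part of the job. There is more than one size of the part that bears camera_mid; the job needs the larger.

How it is judged:
By the outcome, as a careful person would: the job done as asked, in the order asked, and still so for the second after the job is handed in, with the robot touching nothing.
It also fails if it takes over 50 s, if anything falls off the work surface, if the arm or the gripper's body presses on something with over 40 N, if the wrist force passes 120 N, or if a joint passes its speed limit or range.

## Working session

There is one attempt and no reset: what is moved stays moved. The work goes in short steps, Python scripts to look and compute and a tool call to move; the robot and the scene stay as the last step left them, time stands still between calls to the robot, and variables do not carry over. Pictures are saved under pics/ and viewed, at most 10 in all, crops included, and the job is handed in when it is done.

Besides the shell and the picture viewer there is one more tool, called after "Request:" in YAML: its name, and indented under it one key for each argument. step_arm: Moves the arm, as the interface text tells. Its arguments: {"type":"object","properties":{"increments":{"type":"array","items":{"type":"array"}},"fingers":{"type":"number"},"grip_force":{"type":"number"}},"required":["increments"]}

```bash
mkdir -p pics; cat > h.py <<'E'
import numpy as np, cv2
from plant import readout, cams, sign_off, ctrl
from scipy.spatial.transform import Rotation as R
def snap(name,fn,crop=None,scale=1):
    im=cams.read_camera(name)[:,:,::-1].copy()
    cv2.imwrite('pics/raw_'+fn,im)
    if crop: im=im[crop[1]:crop[3],crop[0]:crop[2]]
    if scale!=1: im=cv2.resize(im,None,fx=scale,fy=scale,interpolation=cv2.INTER_CUBIC)
    cv2.imwrite('pics/'+fn,im); return im
def ray(name,u,v):
    c=cams.get_calibration(name)
    d=np.array([(u-c['cx'])/c['fx'],-(v-c['cy'])/c['fy'],-1.])
    M=np.array(c['rotation']); M=M if M.shape==(3,3) else R.from_quat(M).as_matrix()
    return np.array(c['eye']),M@(d/np.linalg.norm(d))
def atz(name,u,v,z):
    e,d=ray(name,u,v); return e+d*(z-e[2])/d[2]
def proj(name,p):
    c=cams.get_calibration(name); M=np.array(c['rotation']); M=M if M.shape==(3,3) else R.from_quat(M).as_matrix()
    q=M.T@(np.array(p)-np.array(c['eye'])); return np.array([c['cx']+c['fx']*q[0]/-q[2], c['cy']-c['fy']*q[1]/-q[2]])
def tri(a,b):
    (e1,d1),(e2,d2)=ray(*a),ray(*b)
    A=np.stack([d1,-d2],1); s=np.linalg.lstsq(A,e2-e1,rcond=None)[0]
    p,q=e1+d1*s[0],e2+d2*s[1]; return (p+q)/2,np.linalg.norm(p-q)
E
python3 - <<'E'
from h import *
a=snap('scene','s0.png'); b=snap('top','t0.png')
for n in('scene','top'):
    print(n,cams.get_calibration(n))
print(cams.get_calibration('wrist'),ctrl.hold_point_z)
print(readout.get_state())
E
```

```text
scene {'fx': 512.9436773924182, 'fy': 512.9436773924182, 'cx': 277.11047702058875, 'cy': 211.74666097314952, 'eye': array([ 0.02201206, -0.7673484 ,  0.73919523]), 'rotation': array([ 0.45784493, -0.16747798, -0.28043164,  0.82685382])}
top {'fx': 389.5374999574688, 'fy': 389.5374999574688, 'cx': 268.7088988102714, 'cy': 206.7963689261153, 'eye': array([ 0.48845736, -0.06657081,  1.02159054]), 'rotation': array([-0.03549435,  0.04410449,  0.70633238, -0.70561286])}
{'fx': 325.19226210127806, 'fy': 325.19226210127806, 'cx': 275.9558813668895, 'cy': 216.75575139432922, 'T_tool_cam': array([[ 2.43416719e-04,  9.46646431e-01,  3.22273913e-01,
         8.36870233e-02],
       [ 9.99999340e-01,  1.31290246e-04, -1.14096111e-03,
         1.00244432e-03],
       [-1.12239818e-03,  3.22273978e-01, -9.46645775e-01,
        -1.42355554e-01],
       [ 0.00000000e+00,  0.00000000e+00,  0.00000000e+00,
         1.00000000e+00]])} 0.0187
{'time': 0.1, 'qpos': array([ 9.66976033e-01,  2.87137144e-01,  1.57805116e+00,  2.08115679e-05,
        1.27861552e+00, -1.50004358e-01]), 'dq': array([-0.00055217, -0.00379183, -0.00348867, -0.00026442,  0.00066014,
       -0.00065548]), 'joint_efforts': array([ 8.02229933e-04, -4.07298732e+01, -2.93697792e+01, -1.13988488e-04,
        3.45434601e-03,  2.14194188e-06]), 'eef_pos': array([0.29554271, 0.60618674, 0.23003432]), 'tcp_rot': array([ 2.24968625e-01,  9.74365381e-01, -1.02431482e-03, -4.16175044e-04]), 'contact_force': array([ 1.01643659, -1.00557634, -0.12439964]), 'wrist_torque': array([0.01195497, 0.00980857, 0.02122097]), 'finger_force': 0.0, 'opening': 0.9953274413794502}
```

View pics/s0.png

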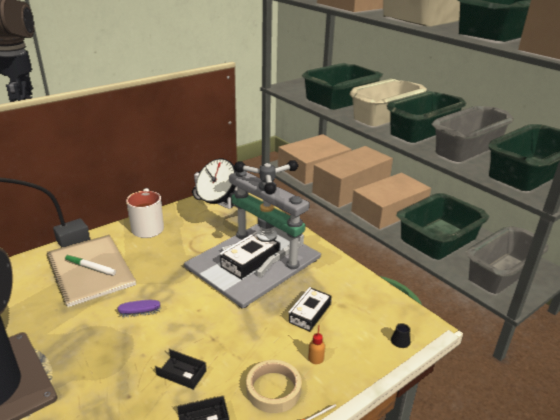

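View pics/t0.png

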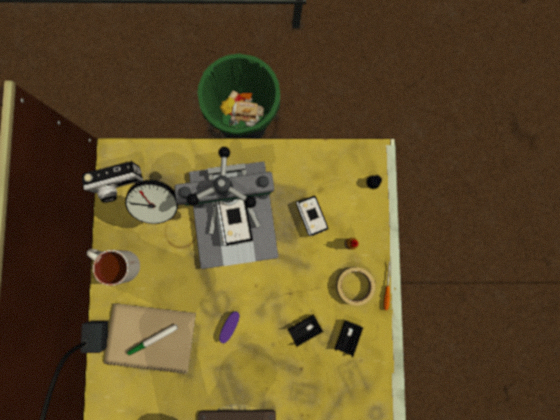

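The scene shows the press at about (255,230), with a camera on its bed at (250,253). The top view shows the hub at (222,184), the bed camera at (235,222), the dial at (152,202), the bottle at (352,243) and the loupe at (373,181). There are three camera-like parts in the top view: the one on the bed (235,222), a small one on the bench (312,215), and an upright one at (112,178). The one on the bed fits the description; I'll confirm it in a crop.

```bash
python3 - <<'E'
import cv2
a=cv2.imread('pics/raw_s0.png')[145:305,180:340]; b=cv2.imread('pics/raw_t0.png')[135:275,120:285]
cv2.imwrite('pics/s1.png',cv2.resize(a,(600,600),interpolation=cv2.INTER_CUBIC))
cv2.imwrite('pics/t1.png',cv2.resize(b,None,fx=4,fy=4,interpolation=cv2.INTER_CUBIC))
E
```

```text
(no output)
```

View pics/s1.png

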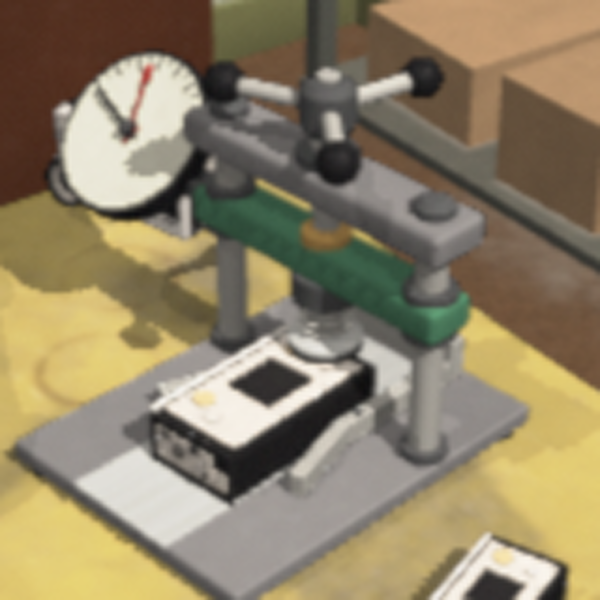

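View pics/t1.png

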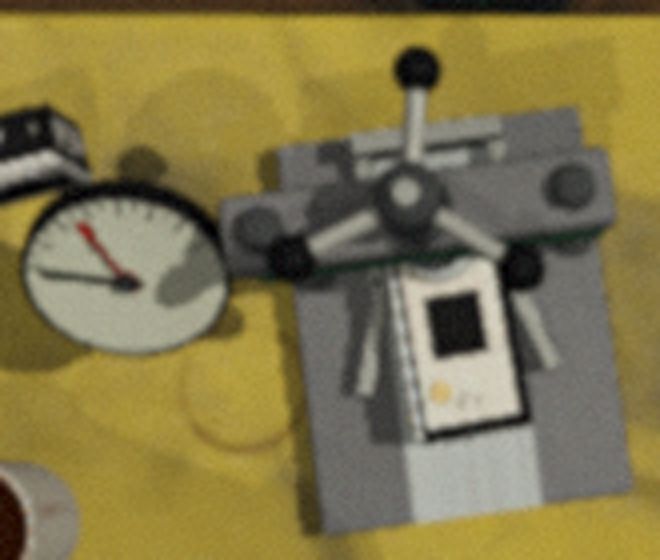

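The crop confirms that the bed camera is the large one, under the foot. It lies loosely between the guides and short of the stop. The pointer is at about 70° left and the red hand is near the top of the dial.

```bash
cat > m.py <<'E'
from h import *
S=lambda x,y:('scene',180+x/3.75,145+y/3.75)
T=lambda x,y:('top',120+x/4,135+y/4)
pts=dict(ballA=(S(424,76),T(417,68)),ballB=(S(221,82),T(291,258)),ballC=(S(338,160),T(521,267)),
hubtop=(S(328,76),T(406,188)),
bedL=(S(15,445),T(322,535)),bedR=(S(242,597),T(632,492)),bedFR=(S(528,408),T(576,108)),
strL=(S(78,483),T(412,522)),strR=(S(165,541),T(543,504)),
camNL=(S(152,420),T(425,440)),camNR=(S(235,470),T(527,418)),
dialc=(S(126,130),T(125,284)),ptr=(S(97,88),T(40,273)),red=(S(150,68),T(82,228)),
bridgeR=(S(436,205),T(570,185)))
P={}
for k,(a,b) in pts.items():
    P[k],e=tri(a,b); print(k,P[k].round(4),round(e,4))
E
python3 m.py
```

```text
ballA [0.694  0.0157 0.2265] 0.0014
ballB [0.5931 0.08   0.2261] 0.0011
ballC [ 0.5887 -0.0385  0.228 ] 0.0
hubtop [0.6262 0.0194 0.2449] 0.0011
bedL [0.4442 0.0945 0.0165] 0.0017
bedR [ 0.4724 -0.1038  0.0207] 0.0051
bedFR [ 0.7207 -0.0671  0.0188] 0.0012
strL [0.4532 0.0366 0.0198] 0.0035
strR [ 0.463  -0.0458  0.0261] 0.0001
camNL [0.5028 0.0271 0.0498] 0.0006
camNR [ 0.5173 -0.0365  0.0455] 0.0014
dialc [0.5892 0.1864 0.1492] 0.0004
ptr [0.5944 0.2303 0.1601] 0.0011
red [0.6172 0.2013 0.1798] 0.0025
bridgeR [ 0.6381 -0.064   0.1943] 0.0017
```

```bash
python3 - <<'E'
from h import *
print(tri(('scene',237,67),('top',12,82)))
print('board bottom far',atz('top',97,138,0), 'scene tcp px',proj('scene',[.2955,.606,.231]),'top px',proj('top',[.2955,.606,.231]))
print('scene board bottom left px0', proj('scene',[.2,.39,0]),proj('scene',[.2,.39,.33]))
w=snap('wrist','w0.png')
s=cv2.imread('pics/raw_s0.png')[0:200,0:260]
cv2.imwrite('pics/w0.png',np.hstack([w,cv2.resize(s,(240,185))[:,:] if 0 else np.vstack([cv2.resize(s,(240,185)),np.zeros((235,240,3),np.uint8)])]))
E
```

```text
(array([0.79491182, 0.38607948, 0.34279101]), np.float64(0.0069218067922745))
board bottom far [0.78961539 0.38053344 0.        ] scene tcp px [ 28.03500006 121.06924267] top px [-82.75015985 351.562103  ]
scene board bottom left px0 [ 35.44046516 246.1066474 ] [ -0.23145207 117.89765185]
```

View pics/w0.png

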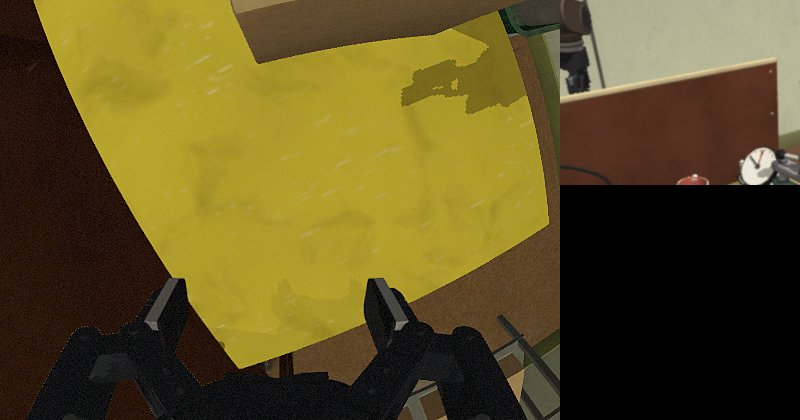

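Across the board in the top view is the bench the gripper stands over. So the gripper starts behind the brown board (y≈0.386, top z≈0.343), which fills the left edge of the wrist view at columns 0–240. It has to lift over the board before crossing.

Request:
step_arm:
  increments:
    - [[0,0,35],[0,0,0]]
    - [[0,0,40],[0,0,0]]
    - [[0,0,40],[0,0,0]]
    - [[0,0,40],[0,0,0]]
    - [[0,0,40],[0,0,0]]
    - [[0,0,25],[0,0,0.1]]
    - [[5,-20,0],[0,0,0.1]]
    - [[11,-35,0],[0,0,0.1]]
  fingers: 0

```text
time: 0.82
eef_pos: [0.3111, 0.5533, 0.4533]
tcp_rot: [0.073, 0.997, 0.002, 0.001]
contact_force: [1.2, -0.8, -0.0]
opening: 0.496
finger_force: 0.0
```

Request:
step_arm:
  increments:
    - [[11,-35,0],[0,0,0.1]]
    - [[11,-35,0],[0,0,0.1]]
    - [[11,-35,0],[0,0,0.1]]
    - [[11,-35,0],[0,0,0]]
    - [[11,-35,0],[0,0,0]]
    - [[11,-35,0],[0,0,0]]
    - [[11,-35,0],[0,0,0]]
    - [[11,-35,0],[0,0,0]]

```text
time: 1.48
eef_pos: [0.3998, 0.27, 0.451]
tcp_rot: [-0.073, 0.997, -0.0, -0.0]
contact_force: [0.8, 0.0, 0.0]
opening: 0.501
finger_force: 0.0
```

Request:
step_arm:
  increments:
    - [[11,-35,0],[0,0,0]]
    - [[11,-35,0],[0,0,0]]
    - [[11,-35,0],[0,0,0]]
    - [[11,-35,0],[0,0,0]]
    - [[11,-35,0],[0,0,0]]
    - [[11,-35,0],[0,0,0]]
    - [[5,-20,0],[0,0,0]]
    - [[0,0,0],[0,0,0]]

```text
time: 2.15
eef_pos: [0.4715, 0.0383, 0.4503]
tcp_rot: [-0.07, 0.998, -0.001, -0.001]
contact_force: [-0.5, 0.2, 0.4]
opening: 0.499
finger_force: 0.0
```

Request:
step_arm:
  increments:
    - [[8,-22,-20],[0.009,-0.062,0]]
    - [[7,-22,-30],[0.009,-0.062,0]]
    - [[0,0,-40],[0.009,-0.062,0]]
    - [[0,0,-40],[0.009,-0.062,0]]
    - [[0,0,-40],[0,0,0]]
    - [[0,0,-40],[0,0,0]]
    - [[0,0,-40],[0,0,0]]
    - [[0,0,-40],[0,0,0]]

```text
time: 2.82
eef_pos: [0.4853, -0.0013, 0.1598]
tcp_rot: [-0.073, 0.989, 0.009, 0.125]
contact_force: [1.3, -0.7, 0.7]
opening: 0.502
finger_force: 0.0
```

Request:
step_arm:
  increments:
    - [[0,0,-40],[0,0,0]]
    - [[0,0,-30],[0,0,0]]
    - [[0,0,-15],[0,0,0]]
    - [[0,0,0],[0,0,0]]

```text
time: 3.15
eef_pos: [0.482, -0.0004, 0.0715]
tcp_rot: [-0.073, 0.99, 0.011, 0.12]
contact_force: [-0.4, 0.0, 0.3]
opening: 0.5
finger_force: 0.0
```

```bash
python3 - <<'E'
from h import *
s=readout.get_state(); print(s['eef_pos'],s['tcp_rot'],s['qpos'])
w=snap('wrist','w1.png')
t=snap('top','t2.png',(180,180,300,285),2)
h=np.zeros((420,240,3),np.uint8); h[:210]=t[:210]
cv2.imwrite('pics/w1.png',np.hstack([w,h]))
E
```

```text
[ 4.81997194e-01 -4.31691444e-04  7.15112599e-02] [-0.07263596  0.99006057  0.01081832  0.11994599] [-0.26458312 -0.06143743  2.29588193  0.15595387  0.69271569 -2.09124945]
```

View pics/w1.png

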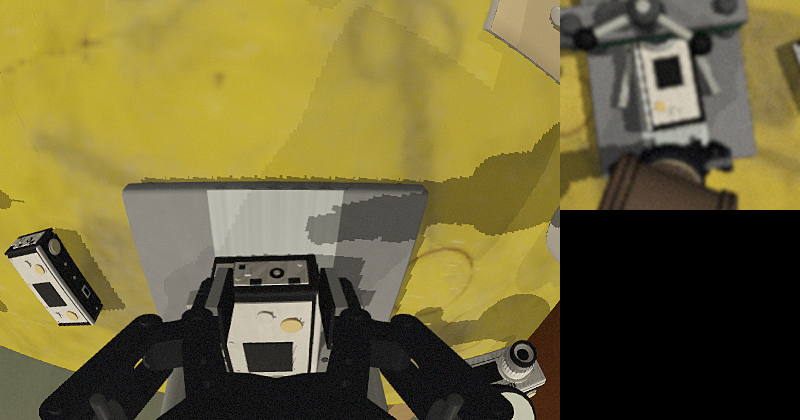

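The wrist view shows the camera's near end at about (265,270), with both open fingers at (220,300) and (335,290) on the robot side of it, still above its top. I'll lower, then push along the press axis.

Request:
step_arm:
  increments:
    - [[0,-2,-20],[0,0,0]]
    - [[0,-2,-17],[0,0,0]]
    - [[0,0,0],[0,0,0]]

```text
time: 3.5
eef_pos: [0.4854, -0.006, 0.0389]
tcp_rot: [-0.073, 0.99, 0.009, 0.124]
contact_force: [-0.3, 0.4, 0.8]
opening: 0.499
finger_force: 0.0
```

Request:
step_arm:
  increments:
    - [[5,0.7,0],[0,0,0]]
    - [[5,0.7,0],[0,0,0]]
    - [[5,0.7,0],[0,0,0]]
    - [[5,0.7,0],[0,0,0]]
    - [[4,0.6,0],[0,0,0]]
    - [[4,0.6,0],[0,0,0]]
    - [[4,0.6,0],[0,0,0]]
    - [[4,0.6,0],[0,0,0]]

```text
time: 4.17
eef_pos: [0.5219, -0.0008, 0.0392]
tcp_rot: [-0.073, 0.99, 0.009, 0.124]
contact_force: [-4.1, 0.8, 2.1]
opening: 0.497
finger_force: 1.8
```

Request:
step_arm:
  increments:
    - [[3,0.4,0],[0,0,0]]
    - [[3,0.4,0],[0,0,0]]
    - [[3,0.4,0],[0,0,0]]
    - [[3,0.5,0],[0,0,0]]
    - [[3,0.4,0],[0,0,0]]
    - [[3,0.5,0],[0,0,0]]
    - [[2,0.3,0],[0,0,0]]
    - [[2,0.3,0],[0,0,0]]

```text
time: 4.83
eef_pos: [0.5445, 0.0019, 0.0394]
tcp_rot: [-0.072, 0.989, 0.009, 0.125]
contact_force: [-1.0, 1.0, -0.8]
opening: 0.499
finger_force: 0.7
```

Request:
step_arm:
  increments:
    - [[1,0.1,0],[0,0,0]]
    - [[1,0.1,0],[0,0,0]]
    - [[1,0.2,0],[0,0,0]]

```text
time: 5.08
eef_pos: [0.5472, 0.0023, 0.0395]
tcp_rot: [-0.072, 0.989, 0.009, 0.125]
contact_force: [-1.4, -0.4, -0.6]
opening: 0.5
finger_force: 0.7
```

Request:
step_arm:
  increments:
    - [[1,0.1,0],[0,0,0]]
    - [[1,0.2,0],[0,0,0]]
    - [[1,0.1,0],[0,0,0]]

```text
time: 5.33
eef_pos: [0.5501, 0.0028, 0.0395]
tcp_rot: [-0.072, 0.989, 0.009, 0.125]
contact_force: [-0.8, -0.6, -0.1]
opening: 0.502
finger_force: 0.7
```

Request:
step_arm:
  increments:
    - [[1,0.1,0],[0,0,0]]
    - [[1,0.2,0],[0,0,0]]

```text
time: 5.5
eef_pos: [0.5521, 0.0031, 0.0395]
tcp_rot: [-0.072, 0.989, 0.009, 0.125]
contact_force: [-1.3, 0.1, -0.2]
opening: 0.498
finger_force: 0.7
```

Request:
step_arm:
  increments:
    - [[1,0.1,0],[0,0,0]]
    - [[1,0.2,0],[0,0,0]]

```text
time: 5.67
eef_pos: [0.5525, 0.0033, 0.0392]
tcp_rot: [-0.073, 0.99, 0.009, 0.122]
contact_force: [-12.3, -3.3, 8.6]
opening: 0.5
finger_force: 6.4
```

Request:
step_arm:
  increments:
    - [[1,0.1,0],[0,0,0]]
    - [[1,0.2,0],[0,0,0]]

```text
time: 5.83
eef_pos: [0.5526, 0.0035, 0.0386]
tcp_rot: [-0.074, 0.99, 0.009, 0.12]
contact_force: [-18.7, -5.3, 12.9]
opening: 0.493
finger_force: 9.6
```

Request:
step_arm:
  increments:
    - [[1,0.1,0],[0,0,0]]

```text
time: 5.92
eef_pos: [0.5526, 0.0037, 0.0381]
tcp_rot: [-0.074, 0.99, 0.01, 0.119]
contact_force: [-21.6, -6.5, 16.9]
opening: 0.496
finger_force: 11.5
```

Firm contact against the stop: force climbed to about 21 N and motion ceased where expected. I'll back off and rise.

Request:
step_arm:
  increments:
    - [[-5,-0.7,0],[0,0,0]]
    - [[-20,-3,0],[0,0,0]]
    - [[-20,-3,0],[0,0,0]]
    - [[-15,-2,20],[0,0,0]]
    - [[0,0,40],[0,0,0]]
    - [[0,0,40],[-0.009,0.062,0]]
    - [[0,0,40],[-0.009,0.062,0]]
    - [[0,0,40],[-0.009,0.062,0]]

```text
time: 6.58
eef_pos: [0.497, -0.005, 0.2223]
tcp_rot: [-0.073, 0.997, 0.002, 0.032]
contact_force: [0.8, -0.2, -0.6]
opening: 0.499
finger_force: 0.0
```

Request:
step_arm:
  increments:
    - [[0,0,40],[-0.009,0.062,0]]
    - [[0,0,35],[0,0,0]]
    - [[0,0,20],[0,0,0]]
    - [[0,0,0],[0,0,0]]
  fingers: -1

```text
time: 6.92
eef_pos: [0.5002, -0.0052, 0.3218]
tcp_rot: [-0.073, 0.997, -0.002, 0.007]
contact_force: [0.1, 0.5, 0.2]
opening: 0.002
finger_force: 0.0
```

```bash
python3 - <<'E'
from h import *
s=readout.get_state(); print(s['eef_pos'],s['tcp_rot'],s['opening'])
a=snap('scene','s3.png',(190,220,310,300),3); b=snap('top','t3.png',(180,175,290,275),3.5)
w=snap('wrist','w3.png')
h=np.zeros((590,800,3),np.uint8); h[:240,:360]=a; h[240:590,:385]=b; h[:302,395:798]=cv2.resize(w,(403,302)); cv2.imwrite('pics/c3.png',h)
E
```

```text
[ 0.50016468 -0.00522742  0.32175198] [-0.07316486  0.99729398 -0.00183559  0.0069457 ] 0.0017347289830601993
```

View pics/c3.png

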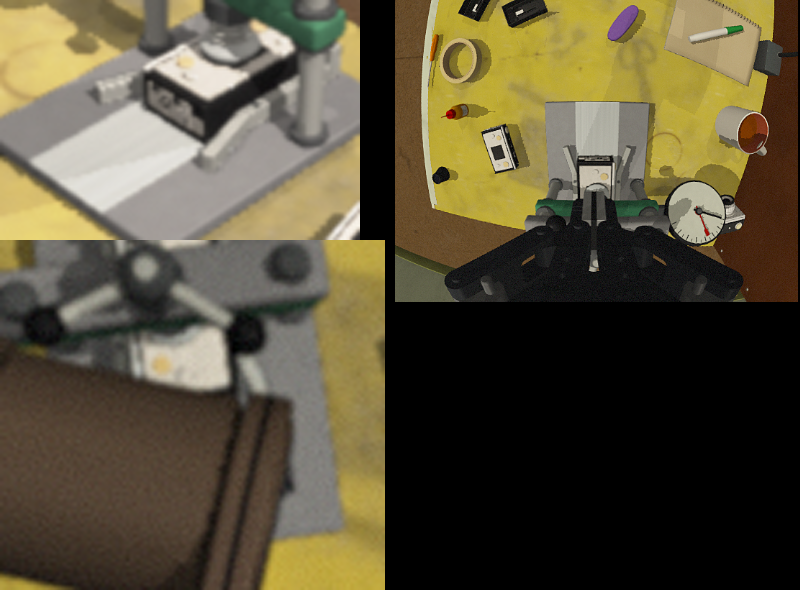

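The composite shows the camera seated square between the guides: its near edge is level at (597,160) in the wrist inset and (170,85) in the scene inset. The wrist inset also shows the dial at (696,212). Next I'll go to the wheel, entering between balls B and C.

Request:
step_arm:
  increments:
    - [[22,9,0],[0,0,0]]
    - [[30,12,0],[0,0,0]]
    - [[30,12,0],[0,0,0]]
    - [[5,2,-20],[0,0,0]]
    - [[0,0,-35],[0,0,0]]
    - [[0,0,-35],[0,0,0]]
    - [[0,0,-20],[0,0,0]]
    - [[0,0,0],[0,0,0]]

```text
time: 7.73
eef_pos: [0.5788, 0.0308, 0.1947]
tcp_rot: [-0.073, 0.997, 0.002, -0.008]
contact_force: [-1.1, -0.2, -0.4]
opening: 0.006
finger_force: 0.0
```

```bash
cat > d.py <<'E'
from h import *
from scipy.optimize import minimize
ux=np.array([.9895,.1444,0]); uy=np.array([-.1444,.9895,0]); Z=np.array([0,0,1.])
up=(ux+Z)/2**.5; rt=-uy
def wpx(P,st):
    M=R.from_quat(st['tcp_rot']).as_matrix(); c=cams.get_calibration('wrist'); T=np.array(c['T_tool_cam'])
    q=(P-st['eef_pos'])@M; q=(q-T[:3,3])@T[:3,:3]
    x,y,z=q[...,0],-q[...,1],-q[...,2]; r=np.hypot(x,y); th=np.arctan2(r,z); k=c['fx']*th/r
    return np.stack([c['cx']+k*x,c['cy']+k*y],-1).astype(np.float32)
def dial(fn,c=(.5892,.1864,.1492),N=400,half=.065):
    st=readout.get_state(); im=cams.read_camera('wrist')[:,:,::-1].copy(); cv2.imwrite('pics/raw_'+fn,im)
    g=(np.arange(N)+.5)/N*2*half-half; X,Y=np.meshgrid(g,-g)
    m=wpx(np.array(c)+X[...,None]*rt+Y[...,None]*up,st)
    out=cv2.remap(im,m[...,0],m[...,1],cv2.INTER_CUBIC); cv2.imwrite('pics/'+fn,out); return out,st
E
python3 - <<'E'
from d import *
o,st=dial('d0.png'); print(st['eef_pos'],wpx(np.array([.5892,.1864,.1492]),st))
cv2.imwrite('pics/d0v.png',np.hstack([o,cv2.resize(cv2.imread('pics/raw_d0.png'),(400,400))]))
E
```

```text
[0.57875344 0.03080618 0.19473731] [471.87024 281.32272]
```

View pics/d0v.png

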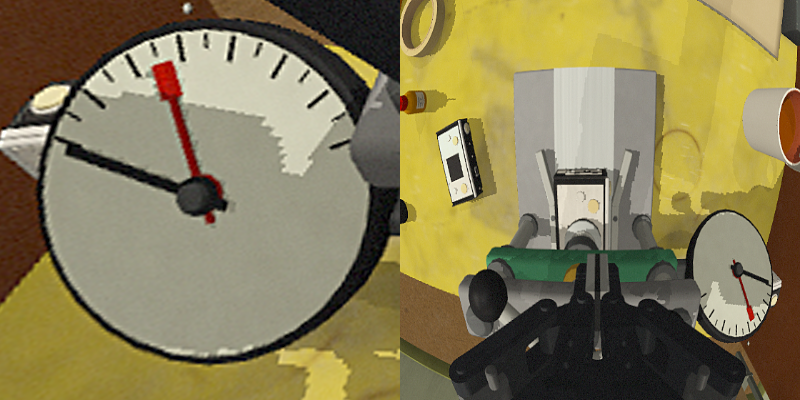

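The rectified dial is clear: centre (198,197), pointer tip (65,148), which is 70° left, and red tip (163,65), which is 15° left. The gap is about 0.96 rad. The tip is a little low, so I'll raise it.

Request:
step_arm:
  increments:
    - [[5,0,14],[0,0,0]]
    - [[0,0,0],[0,0,0]]
    - [[0,0,0],[0,0,0]]

```text
time: 8.03
eef_pos: [0.5903, 0.03, 0.2209]
tcp_rot: [-0.073, 0.997, -0.0, 0.002]
contact_force: [0.3, -0.4, -0.1]
opening: -0.005
finger_force: 0.0
```

```bash
cat > orb.py <<'E'
import sys,numpy as np
from plant import readout
# from measured pos; print rows to a set of angles on radius r
r=float(sys.argv[1]); x,y,z=readout.get_state()['eef_pos']
h=np.array([.6253,.0191]); v=np.array([x,y])-h
print('now phi',np.degrees(np.arctan2(v[1],v[0])),'r',np.hypot(*v),'z',z)
a=np.radians(np.arange(float(sys.argv[2]),float(sys.argv[3])-.01,-float(sys.argv[4])))
P=h+r*np.stack([np.cos(a),np.sin(a)],1)
print(((P[0]-h-v)*1e3).round(1)); print((np.diff(P,axis=0)*1e3).round(1).tolist())
E
python3 orb.py .040 160 -200 12
```

```text
now phi 162.7231883033988 r 0.03667652600248645 z 0.22087831485404436
[-2.6  2.8]
[[3.7, 7.5], [5.1, 6.6], [6.4, 5.4], [7.4, 3.9], [8.0, 2.3], [8.3, 0.6], [8.3, -1.2], [7.9, -2.9], [7.1, -4.4], [6.0, -5.8], [4.7, -6.9], [3.1, -7.8], [1.5, -8.2], [-0.3, -8.4], [-2.0, -8.1], [-3.7, -7.5], [-5.1, -6.6], [-6.4, -5.4], [-7.4, -3.9], [-8.0, -2.3], [-8.3, -0.6], [-8.3, 1.2], [-7.9, 2.9], [-7.1, 4.4], [-6.0, 5.8], [-4.7, 6.9], [-3.1, 7.8], [-1.5, 8.2], [0.3, 8.4], [2.0, 8.1]]
```

Request:
step_arm:
  increments:
    - [[-2.6,2.8,-9],[0,0,0]]
    - [[0,0,0],[0,0,0]]
    - [[3.7,7.5,0],[0,0,0]]
    - [[5.1,6.6,0],[0,0,0]]
    - [[6.4,5.4,0],[0,0,0]]
    - [[7.4,3.9,0],[0,0,0]]
    - [[8.0,2.3,0],[0,0,0]]
    - [[8.3,0.6,0],[0,0,0]]

```text
time: 8.7
eef_pos: [0.6221, 0.0591, 0.208]
tcp_rot: [-0.073, 0.997, -0.001, -0.006]
contact_force: [-11.5, -2.3, 3.0]
opening: 0.003
finger_force: 5.0
```

```bash
cat > rd.py <<'E'
import sys
from d import *
def read(fn,c0=(.5892,.1864,.1492)):
    c=np.array(c0)-np.array([0,0,float(sys.argv[2])])
    o,st=dial(fn,c); hsv=cv2.cvtColor(o,cv2.COLOR_BGR2HSV)
    red=(((hsv[...,0]<8)|(hsv[...,0]>172))&(hsv[...,1]>170)&(hsv[...,2]>90)).astype(np.uint8)
    dark=(o.max(2)<70).astype(np.uint8)
    a=np.radians(np.arange(-110,120,.25)); res={}
    # hub of the pointer: densest dark blob near middle
    m=cv2.erode(dark,np.ones((19,19)))[140:260,140:260]; ys,xs=np.nonzero(m); cx,cy=xs.mean()+140,ys.mean()+140
    for n,M in(('red',red),('ptr',dark)):
        rr=np.arange(45,130); X=(cx+np.sin(a)[:,None]*rr).astype(int); Y=(cy-np.cos(a)[:,None]*rr).astype(int)
        s=M[Y,X].mean(1); k=s>max(.6*s.max(),.3); res[n]=(np.degrees(a[k]).mean().round(2) if k.any() else None, s.max().round(2),int(k.sum()))
    print((round(cx,1),round(cy,1)),res,'t',st['time'])
read(sys.argv[1])
E
python3 rd.py d1.png 0; python3 orb.py .040 88 88 12
cp pics/raw_d0.png /tmp/
```

```text
now phi 92.16498009254167 r 0.040421552169939604 z 0.20805708267824186
[ 2.9 -0.4]
[]rd.py:10: RuntimeWarning: Mean of empty slice.
  m=cv2.erode(dark,np.ones((19,19)))[140:260,140:260]; ys,xs=np.nonzero(m); cx,cy=xs.mean()+140,ys.mean()+140
  ret = ret.dtype.type(ret / rcount)
rd.py:12: RuntimeWarning: invalid value encountered in cast
  rr=np.arange(45,130); X=(cx+np.sin(a)[:,None]*rr).astype(int); Y=(cy-np.cos(a)[:,None]*rr).astype(int)
Traceback (most recent call last):
  File "rd.py", line 15, in <module>
    read(sys.argv[1])
    ~~~~^^^^^^^^^^^^^
  File "rd.py", line 13, in read
    s=M[Y,X].mean(1); k=s>max(.6*s.max(),.3); res[n]=(np.degrees(a[k]).mean().round(2) if k.any() else None, s.max().round(2),int(k.sum()))
      ~^^^^^
IndexError: index -9223372036854775808 is out of bounds for axis 0 with size 400
```

```bash
python3 - <<'E'
import cv2
a=cv2.imread('pics/d0.png');b=cv2.imread('pics/d1.png')
print(a[197,190:210].max(1), b[160:240:5,160:240:5].max(2))
cv2.imwrite('pics/d1v.png',cv2.resize(b,(250,250)))
E
```

```text
[65 65 63 61 60 60 60 61 63 64 61 55 48 41 38 38 36 34 32 29] [[164 164 166 162 161 190 178 170 142 160 162 165 162 160 185 183]
 [164 164 192 138 235 226 170 179 183 202 197 198 151 168 227 223]
 [149 169 230 219 224 206 203 180 165 242 223 221 224 221 220 218]
 [153 216 227 222 220 227 180 193 195 195 192 246 227 219 218 216]
 [ 24  32 169 205 207 221 105  26  35  46  67 184 206 222 218 218]
 [ 29  26  30   8 103  21  35  73  75  43  35  88 180 218 220 220]
 [136  32  34  34  36  59 108 112 105 105  49  36 142 202 206 220]
 [167 175 165 104  44  97  97  98 111  94  71  38 116 197 204 223]
 [227 235 160 173  93  96  95  94  94  91  59  34  37 178 210 199]
 [220 220 227 174  78  90  93  93 101  79  37  37  44  16 178 208]
 [219 226 160 169 140  80  91  97  98  39  31  98  40  10 231 219]
 [223 156 147 161 171 141  53  43   9  24 177 153 195 225 218 219]
 [220 224 228 214 160 209 150 151 153 201 180 167 235 219 218 218]
 [219 221 226 166 180 221 222 226 217 220 219 226 219 219 219 218]
 [217 219 223 227 220 217 217 220 218 218 218 220 218 220 219 218]
 [221 218 217 218 221 218 216 218 217 218 218 219 218 217 218 219]]
```

View pics/d1v.png

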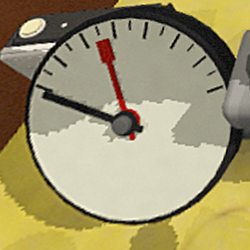

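The pointer tip at (43,94) of 250 is still at rest and the red tip is at (102,45), so the foot is not yet loaded. I'll fix the threshold and keep turning.

```bash
sed -i 's/m=cv2.erode(dark,/m=cv2.erode((o.max(2)<125).astype(np.uint8),/' rd.py; python3 rd.py d2.png 0.0015; python3 orb.py .040 82 -20 10
```

```text
(np.float64(196.7), np.float64(196.4)) {'red': (np.float64(-12.88), np.float64(1.0), 22), 'ptr': (np.float64(-69.75), np.float64(1.0), 27)} t 8.75
now phi 92.21599058408117 r 0.040601980519466084 z 0.20801540923013467
[ 7.1 -1. ]
[[6.8, -1.6], [6.4, -2.7], [5.8, -3.8], [5.1, -4.8], [4.2, -5.6], [3.2, -6.2], [2.0, -6.7], [0.8, -6.9], [-0.4, -7.0], [-1.6, -6.8]]
```

Request:
step_arm:
  increments:
    - [[8.3,-1.2,0],[0,0,0]]
    - [[7.9,-2.9,0],[0,0,0]]
    - [[7.1,-4.4,0],[0,0,0]]
    - [[6.0,-5.8,0],[0,0,0]]
    - [[4.7,-6.9,0],[0,0,0]]
    - [[3.1,-7.8,0],[0,0,0]]
    - [[1.5,-8.2,0],[0,0,0]]
    - [[-0.3,-8.4,0],[0,0,0]]

```text
time: 9.47
eef_pos: [0.6626, 0.0191, 0.2075]
tcp_rot: [-0.073, 0.997, 0.005, -0.002]
contact_force: [-1.6, 10.6, -1.0]
opening: -0.0
finger_force: 4.3
```

```bash
python3 rd.py d3.png 0.0035; python3 orb.py .040 -8 -104 12
```

```text
(np.float64(195.9), np.float64(200.1)) {'red': (np.float64(-9.0), np.float64(0.96), 25), 'ptr': (np.float64(-68.0), np.float64(1.0), 25)} t 9.4667
now phi -3.6867556733811235 r 0.03786311372910774 z 0.20764884633812045
[ 1.8 -3.1]
[[-2.0, -8.1], [-3.7, -7.5], [-5.1, -6.6], [-6.4, -5.4], [-7.4, -3.9], [-8.0, -2.3], [-8.3, -0.6], [-8.3, 1.2]]
```

Request:
step_arm:
  increments:
    - [[-2.0,-8.1,0],[0,0,0]]
    - [[-3.7,-7.5,0],[0,0,0]]
    - [[-5.1,-6.6,0],[0,0,0]]
    - [[-6.4,-5.4,0],[0,0,0]]
    - [[-7.4,-3.9,0],[0,0,0]]
    - [[-8.0,-2.3,0],[0,0,0]]

```text
time: 10.02
eef_pos: [0.6351, -0.0175, 0.2104]
tcp_rot: [-0.073, 0.997, 0.002, 0.007]
contact_force: [10.6, 3.0, -0.8]
opening: -0.002
finger_force: 4.9
```

```bash
cat > rd.py <<'E'
import sys
from d import *
def read(o):
    hsv=cv2.cvtColor(o,cv2.COLOR_BGR2HSV)
    red=(((hsv[...,0]<8)|(hsv[...,0]>172))&(hsv[...,1]>150)&(hsv[...,2]>70))
    dark=(o.max(2)<75)
    a=np.radians(np.arange(-110,60,.25)); res={}
    m=cv2.erode((o.max(2)<125).astype(np.uint8),np.ones((19,19)))[140:260,140:260]; ys,xs=np.nonzero(m); cx,cy=xs.mean()+140,ys.mean()+140
    Y0,X0=np.mgrid[:400,:400]; dx,dy=X0-cx,cy-Y0; rad=np.hypot(dx,dy); L={}
    for n,M in(('red',red),('ptr',dark)):
        rr=np.arange(45,125); X=(cx+np.sin(a)[:,None]*rr).astype(int); Y=(cy-np.cos(a)[:,None]*rr).astype(int)
        s=M[Y,X].mean(1); k=a[s>max(.6*s.max(),.3)].mean()
        sel=M&(rad>40)&(rad<130)&(abs(dx*np.cos(k)-dy*np.sin(k))<14)&(dx*np.sin(k)+dy*np.cos(k)>0)
        vx,vy,x0,y0=cv2.fitLine(np.stack([dx[sel],dy[sel]],1).astype(np.float32),cv2.DIST_HUBER,0,.01,.01).ravel()
        an=np.degrees(np.arctan2(vx,vy)); an=an-180 if an>90 else an+180 if an<-90 else an
        L[n]=an; res[n]=(round(float(np.degrees(k)),1),round(float(an),1),int(sel.sum()))
    print((round(cx,1),round(cy,1)),res,'gap deg',round(float(L['red']-L['ptr']),2))
if __name__=='__main__':
    if len(sys.argv)>2: read(dial(sys.argv[1],np.array([.5892,.1864,.1492])-[0,0,float(sys.argv[2])])[0])
    else: read(cv2.imread(sys.argv[1]))
E
for i in 0 1 2 3; do python3 rd.py pics/d$i.png; done; python3 rd.py d4.png 0.0055; python3 orb.py .040 -80 -176 12
```

```text
(np.float64(199.2), np.float64(195.7)) {'red': (-14.6, -17.2, 1077), 'ptr': (-70.8, -70.0, 993)} gap deg 52.85
(np.float64(198.9), np.float64(197.6)) {'red': (-12.8, -17.0, 1074), 'ptr': (-70.1, -69.8, 1046)} gap deg 52.82
(np.float64(196.7), np.float64(196.4)) {'red': (-12.6, -17.2, 1064), 'ptr': (-69.9, -70.0, 1039)} gap deg 52.84
(np.float64(195.9), np.float64(200.1)) {'red': (-8.9, -16.4, 1106), 'ptr': (-67.9, -69.6, 1074)} gap deg 53.18
(np.float64(198.2), np.float64(196.3)) {'red': (-11.4, -17.0, 1136), 'ptr': (-44.5, -44.2, 1145)} gap deg 27.21
now phi -77.70049680890507 r 0.038483991710201594 z 0.21070982049700288
[-1.3 -1.8]
[[-8.3, -0.6], [-8.3, 1.2], [-7.9, 2.9], [-7.1, 4.4], [-6.0, 5.8], [-4.7, 6.9], [-3.1, 7.8], [-1.5, 8.2]]
```

Request:
step_arm:
  increments:
    - [[-8.3,-0.6,0],[0,0,0]]
    - [[-8.3,1.2,0],[0,0,0]]
    - [[-7.9,2.9,0],[0,0,0]]
    - [[0,0,0],[0,0,0]]

```text
time: 10.4
eef_pos: [0.61, -0.0171, 0.2123]
tcp_rot: [-0.073, 0.997, -0.002, 0.006]
contact_force: [5.4, -2.7, 2.8]
opening: 0.002
finger_force: 2.9
```

```bash
python3 rd.py d5.png 0.0065; python3 orb.py .040 -116 -160 6
```

```text
(np.float64(198.8), np.float64(196.0)) {'red': (-12.5, -17.3, 1138), 'ptr': (-28.5, -27.7, 1118)} gap deg 10.46
now phi -112.85396737811794 r 0.0393441344213769 z 0.21226486865840133
[-2.3  0.3]
[[-3.7, 2.0], [-3.4, 2.4], [-3.2, 2.7], [-2.9, 3.1], [-2.5, 3.3], [-2.2, 3.6], [-1.8, 3.8]]
```

```bash
python3 -c "
import cv2
a=cv2.imread('pics/d5.png')[40:260,60:300]; cv2.imwrite('pics/d5v.png',cv2.resize(a,None,fx=2.5,fy=2.5,interpolation=cv2.INTER_CUBIC))"
```

```text
(no output)
```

View pics/d5v.png

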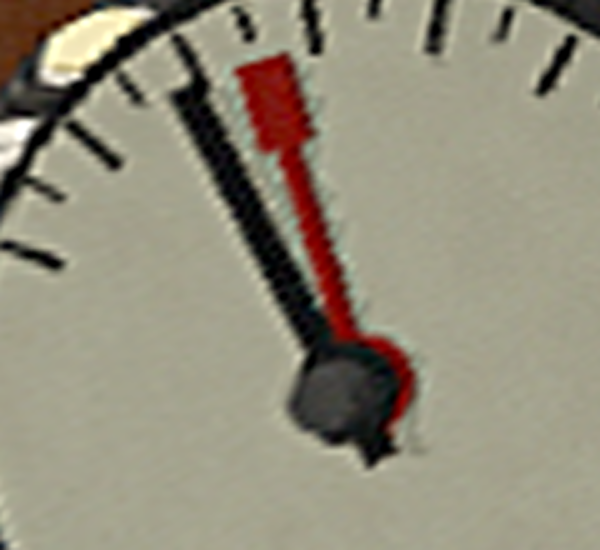

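Directions (free of parallax) show the pointer at about −28° and the red hand at about −17.5°, so roughly 10° remain. I'll creep from here.

Request:
step_arm:
  increments:
    - [[-3.7,2.0,0],[0,0,0]]
    - [[-3.4,2.4,0],[0,0,0]]
    - [[0,0,0],[0,0,0]]
    - [[0,0,0],[0,0,0]]

```text
time: 10.78
eef_pos: [0.6034, -0.0135, 0.2125]
tcp_rot: [-0.073, 0.997, -0.003, 0.006]
contact_force: [6.1, -3.9, 2.6]
opening: -0.003
finger_force: 3.3
```

```bash
python3 rd.py d6.png 0.0068; python3 orb.py .040 -128 -128 6
```

```text
(np.float64(199.1), np.float64(196.5)) {'red': (-12.9, -16.6, 1136), 'ptr': (-24.4, -24.0, 1120)} gap deg 7.35
now phi -123.8584850468711 r 0.039241895371612656 z 0.21251473849714927
[-2.8  1.1]
[]
```

Request:
step_arm:
  increments:
    - [[-3.2,2.7,0],[0,0,0]]
    - [[-2.6,2.8,0],[0,0,0]]
    - [[0,0,0],[0,0,0]]
    - [[0,0,0],[0,0,0]]

```text
time: 11.17
eef_pos: [0.5974, -0.0083, 0.2125]
tcp_rot: [-0.073, 0.997, -0.003, 0.005]
contact_force: [4.6, -5.7, 3.7]
opening: -0.001
finger_force: 3.2
```

```bash
python3 rd.py d7.png 0.007; python3 orb.py .040 -138 -158 3
```

```text
(np.float64(198.7), np.float64(195.9)) {'red': (-12.3, -15.9, 808), 'ptr': (-19.6, -19.4, 1181)} gap deg 3.45
now phi -135.51525814968744 r 0.03913762493921476 z 0.2125114275118617
[-1.8  0.7]
[[-1.4, 1.6], [-1.3, 1.7], [-1.2, 1.7], [-1.1, 1.8], [-1.0, 1.8], [-0.9, 1.9]]
```

The pointer now partly covers the red hand from this slant. I'll lift off and look at the dial square-on.

Request:
step_arm:
  increments:
    - [[3,-3,0],[0,0,0]]
    - [[0,0,30],[0,0,0]]
    - [[0,0,40],[0,0,0]]
    - [[-10,35,10],[0,0,0]]
    - [[-10,40,0],[0,0,0]]
    - [[-10,40,0],[0,0,0]]
    - [[-10,40,0],[0,0,0]]
    - [[-10,23,0],[0,0,0]]

```text
time: 11.88
eef_pos: [0.5453, 0.1722, 0.2891]
tcp_rot: [-0.074, 0.997, 0.001, -0.001]
contact_force: [0.1, -0.4, -0.3]
opening: 0.002
finger_force: 0.0
```

Request:
step_arm:
  increments:
    - [[0,0,0],[0,0,0]]
    - [[0,0,0],[0,0,0]]
    - [[0,0,0],[0,0,0]]

```text
time: 12.13
eef_pos: [0.5465, 0.1683, 0.289]
tcp_rot: [-0.073, 0.997, -0.0, -0.0]
contact_force: [-0.5, -0.1, 0.3]
opening: -0.004
finger_force: 0.0
```

```bash
python3 rd.py d8.png 0.007; python3 -c "
import cv2
a=cv2.imread('pics/d8.png')[30:270,70:310]; cv2.imwrite('pics/d8v.png',cv2.resize(a,None,fx=2.5,fy=2.5,interpolation=cv2.INTER_CUBIC))"
```

```text
(np.float64(196.1), np.float64(197.0)) {'red': (-14.8, -18.0, 95), 'ptr': (-3.8, -0.8, 576)} gap deg -17.17
```

View pics/d8v.png

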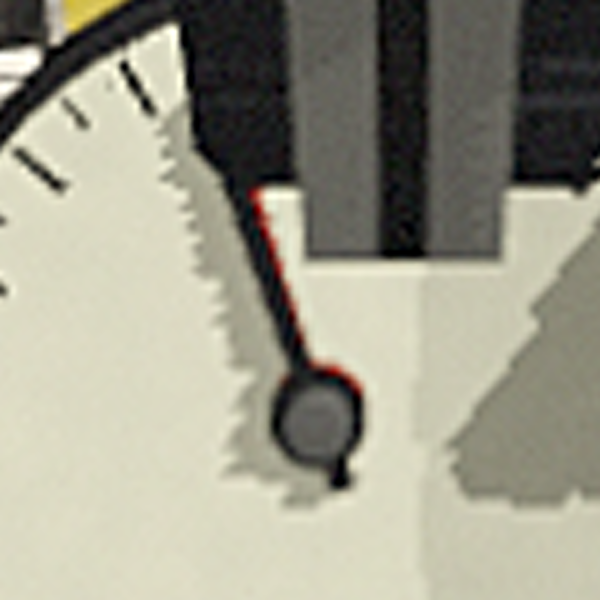

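The tips are hidden by the fingers at the top of this view, but the hands are nearly in line: the pointer covers the left edge of the red hand. I'll shift forward so that the fingers clear them, and read by code.

Request:
step_arm:
  increments:
    - [[30,10,0],[0,0,0]]
    - [[30,10,0],[0,0,0]]
    - [[0,0,0],[0,0,0]]
    - [[0,0,0],[0,0,0]]
    - [[0,0,0],[0,0,0]]

```text
time: 12.6
eef_pos: [0.6066, 0.1871, 0.2888]
tcp_rot: [-0.072, 0.997, -0.0, -0.001]
contact_force: [-0.4, 0.4, 0.7]
opening: 0.001
finger_force: 0.0
```

```bash
python3 rd.py d9.png 0.007; python3 - <<'E'
from h import *
o=cv2.imread('pics/d9.png'); hsv=cv2.cvtColor(o,cv2.COLOR_BGR2HSV)
red=((hsv[...,0]<10)|(hsv[...,0]>170))&(hsv[...,1]>140)&(hsv[...,2]>60); dark=o.max(2)<80
for y in range(50,190,7):
    r=np.nonzero(red[y,100:260])[0]+100; d=np.nonzero(dark[y,100:260])[0]+100
    print(y,'red',(r.min(),r.max(),len(r)) if len(r) else '','dark',(d.min(),d.max(),len(d)) if len(d) else '')
E
```

```text
(np.float64(195.9), np.float64(196.4)) {'red': (-14.4, -15.2, 434), 'ptr': (-18.8, -19.4, 751)} gap deg 4.2
50 red  dark (np.int64(100), np.int64(222), 9)
57 red  dark 
64 red (np.int64(153), np.int64(166), 14) dark (np.int64(124), np.int64(126), 3)
71 red (np.int64(157), np.int64(168), 12) dark (np.int64(129), np.int64(156), 11)
78 red (np.int64(160), np.int64(170), 11) dark (np.int64(151), np.int64(159), 9)
85 red (np.int64(162), np.int64(173), 12) dark (np.int64(153), np.int64(161), 9)
92 red (np.int64(165), np.int64(175), 11) dark (np.int64(156), np.int64(164), 9)
99 red (np.int64(167), np.int64(170), 4) dark (np.int64(159), np.int64(166), 8)
106 red (np.int64(170), np.int64(173), 4) dark (np.int64(160), np.int64(169), 10)
113 red (np.int64(172), np.int64(175), 4) dark (np.int64(163), np.int64(171), 9)
120 red (np.int64(174), np.int64(177), 4) dark (np.int64(165), np.int64(173), 9)
127 red (np.int64(177), np.int64(180), 4) dark (np.int64(168), np.int64(177), 10)
134 red (np.int64(179), np.int64(181), 3) dark (np.int64(171), np.int64(178), 8)
141 red (np.int64(182), np.int64(183), 2) dark (np.int64(173), np.int64(181), 9)
148 red (np.int64(184), np.int64(185), 2) dark (np.int64(175), np.int64(184), 10)
155 red (np.int64(186), np.int64(186), 1) dark (np.int64(178), np.int64(186), 9)
162 red (np.int64(189), np.int64(190), 2) dark (np.int64(180), np.int64(189), 10)
169 red  dark (np.int64(183), np.int64(191), 9)
176 red (np.int64(195), np.int64(208), 14) dark (np.int64(185), np.int64(195), 11)
183 red (np.int64(180), np.int64(213), 6) dark (np.int64(182), np.int64(210), 29)
```

Gap is about 2° (0.036 rad), which is about 5° of wheel. I'll go back to the same contact spot.

Request:
step_arm:
  increments:
    - [[-20,-35,0],[0,0,0]]
    - [[10,-40,0],[0,0,0]]
    - [[10,-40,0],[0,0,0]]
    - [[0,-40,0],[0,0,0]]
    - [[-8,-43,0],[0,0,0]]
    - [[0,0,0],[0,0,0]]
    - [[0,0,-40],[0,0,0]]
    - [[0,0,-40],[0,0,0]]

```text
out of range: a shift must lie within [-41.7, 41.7]
```

Request:
step_arm:
  increments:
    - [[0,0,0],[0,0,0]]
    - [[0,0,0],[0,0,0]]
    - [[0,0,0],[0,0,0]]

```text
time: 12.9
eef_pos: [0.6061, 0.1881, 0.29]
tcp_rot: [-0.073, 0.997, 0.0, 0.0]
contact_force: [-0.8, 0.1, -0.2]
opening: 0.004
finger_force: 0.0
```

```bash
python3 rd.py d10.png 0.007; python3 orb.py .0392 -135.5 -140 4.5
```

```text
(np.float64(196.1), np.float64(196.3)) {'red': (-14.6, -15.1, 425), 'ptr': (-18.9, -19.5, 744)} gap deg 4.42
now phi 96.46344786812716 r 0.1701545793928728 z 0.2898952888917709
[  -8.8 -196.5]
[[-2.1, 2.3]]
```

Request:
step_arm:
  increments:
    - [[-1,-40,0],[0,0,0]]
    - [[-1,-40,0],[0,0,0]]
    - [[-1,-40,0],[0,0,0]]
    - [[-1,-40,0],[0,0,0]]
    - [[-2,-39,0],[0,0,0]]
    - [[0,0,0],[0,0,0]]
    - [[0,0,-39],[0,0,0]]
    - [[0,0,-39],[0,0,0]]

```text
time: 13.62
eef_pos: [0.6027, -0.0119, 0.2148]
tcp_rot: [-0.072, 0.997, -0.001, 0.005]
contact_force: [0.9, 0.3, -1.0]
opening: 0.003
finger_force: 0.0
```

Request:
step_arm:
  increments:
    - [[0,0,0],[0,0,0]]
    - [[0,0,0],[0,0,0]]
    - [[0,0,0],[0,0,0]]

```text
time: 13.87
eef_pos: [0.6013, -0.0104, 0.2134]
tcp_rot: [-0.073, 0.997, -0.0, 0.001]
contact_force: [-0.4, 0.3, 1.6]
opening: 0.001
finger_force: 0.0
```

```bash
python3 rd.py d10.png 0.007; python3 orb.py .0392 -135.5 -140 4.5
```

```text
(np.float64(199.1), np.float64(196.8)) {'red': (-12.1, -15.9, 836), 'ptr': (-19.6, -19.4, 1186)} gap deg 3.47
now phi -128.1181630335366 r 0.03765264473948363 z 0.21456789872549262
[-4.7  2.1]
[[-2.1, 2.3]]
```

Request:
step_arm:
  increments:
    - [[-3,1.4,0],[0,0,0]]
    - [[-2.5,1.5,0],[0,0,0]]
    - [[-1,1,0],[0,0,0]]
    - [[0,0,0],[0,0,0]]
    - [[0,0,0],[0,0,0]]

```text
time: 14.33
eef_pos: [0.5967, -0.0083, 0.2146]
tcp_rot: [-0.073, 0.997, -0.002, 0.005]
contact_force: [4.6, -4.3, 0.7]
opening: -0.003
finger_force: 2.6
```

```bash
python3 rd.py d11.png 0.007; python3 orb.py .0392 -135.5 -140 4.5
```

```text
(np.float64(199.7), np.float64(196.0)) {'red': (-12.9, -15.7, 795), 'ptr': (-20.1, -19.2, 1194)} gap deg 3.5
now phi -136.2070010170991 r 0.039579850550392315 z 0.21456495850816162
[ 0.6 -0.1]
[[-2.1, 2.3]]
```

Request:
step_arm:
  increments:
    - [[-0.8,0.9,0],[0,0,0]]
    - [[-0.9,1.0,0],[0,0,0]]
    - [[0,0,0],[0,0,0]]
    - [[0,0,0],[0,0,0]]

```text
time: 14.72
eef_pos: [0.5955, -0.0072, 0.2148]
tcp_rot: [-0.073, 0.997, -0.003, 0.005]
contact_force: [6.0, -5.3, -0.2]
opening: -0.0
finger_force: 3.5
```

```bash
python3 rd.py d12.png 0.007; python3 orb.py .0392 -135.5 -140 4.5
```

```text
(np.float64(199.5), np.float64(196.3)) {'red': (-12.3, -15.3, 726), 'ptr': (-19.2, -18.5, 1171)} gap deg 3.2
now phi -138.5767537740063 r 0.039732091355726765 z 0.21481797353906526
[ 1.8 -1.2]
[[-2.1, 2.3]]
```

Request:
step_arm:
  increments:
    - [[-0.9,1.1,0],[0,0,0]]
    - [[-0.3,0.4,0],[0,0,0]]
    - [[0,0,0],[0,0,0]]
    - [[0,0,0],[0,0,0]]

```text
time: 15.1
eef_pos: [0.5943, -0.006, 0.2149]
tcp_rot: [-0.073, 0.997, -0.004, 0.005]
contact_force: [4.4, -6.5, 2.8]
opening: 0.002
finger_force: 3.8
```

```bash
python3 rd.py d13.png 0.007; python3 orb.py .0392 -135.5 -140 4.5
```

```text
(np.float64(200.0), np.float64(196.9)) {'red': (-11.9, -15.3, 585), 'ptr': (-18.5, -18.1, 1197)} gap deg 2.74
now phi -141.06236900518235 r 0.03985192971447523 z 0.21492874278375926
[ 3.  -2.4]
[[-2.1, 2.3]]
```

Retract and check square-on again.

Request:
step_arm:
  increments:
    - [[4,-4,0],[0,0,0]]
    - [[0,0,37],[0,0,0]]
    - [[0,0,37],[0,0,0]]
    - [[2,40,0],[0,0,0]]
    - [[2,40,0],[0,0,0]]
    - [[2,40,0],[0,0,0]]
    - [[2,40,0],[0,0,0]]
    - [[1,37,0],[0,0,0]]

```text
time: 15.82
eef_pos: [0.6035, 0.1921, 0.286]
tcp_rot: [-0.073, 0.997, 0.001, -0.0]
contact_force: [0.9, 0.4, 0.4]
opening: 0.003
finger_force: 0.0
```

Request:
step_arm:
  increments:
    - [[0,0,0],[0,0,0]]
    - [[0,0,0],[0,0,0]]
    - [[0,0,0],[0,0,0]]
    - [[0,0,0],[0,0,0]]

```text
time: 16.15
eef_pos: [0.604, 0.1887, 0.2854]
tcp_rot: [-0.073, 0.997, -0.0, -0.0]
contact_force: [0.1, -0.2, 0.3]
opening: -0.002
finger_force: 0.0
```

```bash
cat > sq.py <<'E'
import sys
from d import *
if len(sys.argv)>2: o,st=dial(sys.argv[1],(.5892,.1864,.1422)); print(st['eef_pos'])
else: o=cv2.imread('pics/'+sys.argv[1])
hsv=cv2.cvtColor(o,cv2.COLOR_BGR2HSV)
red=((hsv[...,0]<10)|(hsv[...,0]>170))&(hsv[...,1]>140)&(hsv[...,2]>60); dark=o.max(2)<80
f=lambda M,y,a,b:(lambda i:(i.min(),i.max()) if len(i) else (np.nan,np.nan))(np.nonzero(M[y,a:b])[0]+a)
D=[];Rr=[];H=[]
for y in range(58,166,3):
    d=f(dark,y,135,200); r=f(red,y,135,200); print(y,*r,*d,end=' | ')
    if 78<=y<162: D.append((y,sum(d)/2))
    if 99<=y<162: Rr.append((y,r[1]))
    if 66<=y<=92: H.append((y,r[1]))
print()
for n,L in(('ptr centre',D),('red shaft right edge',Rr),('head right edge',H)):
    L=np.array(L); L=L[~np.isnan(L[:,1])]
    if len(L)>3:
        p=np.polyfit(*L.T,1); print(n,'dir',np.degrees(np.arctan(p[0])).round(2),'x at 75,130:',np.polyval(p,[75,130]).round(1))
E
python3 sq.py d9.png; python3 sq.py d14.png 1
```

```text
58 nan nan nan nan | 61 161 165 nan nan | 64 153 166 nan nan | 67 149 167 149 155 | 70 157 168 148 156 | 73 158 169 149 157 | 76 159 170 150 158 | 79 160 170 151 159 | 82 161 172 152 160 | 85 162 173 153 161 | 88 163 173 154 162 | 91 165 175 156 164 | 94 166 174 157 165 | 97 166 170 158 166 | 100 167 170 159 166 | 103 168 172 159 167 | 106 170 173 160 169 | 109 171 173 162 170 | 112 172 174 163 171 | 115 173 175 164 172 | 118 173 177 165 173 | 121 175 177 165 174 | 124 176 177 167 175 | 127 177 180 168 177 | 130 178 180 170 178 | 133 179 180 170 178 | 136 180 182 171 179 | 139 181 183 172 180 | 142 183 184 173 182 | 145 184 184 175 183 | 148 184 185 175 184 | 151 184 186 177 184 | 154 nan nan 178 185 | 157 187 187 179 186 | 160 189 189 179 188 | 163 190 190 180 189 | 
ptr centre dir 19.41 x at 75,130: [153.8 173.2]
red shaft right edge dir 16.74 x at 75,130: [163.2 179.8]
head right edge dir 17.57 x at 75,130: [169.5 186.9]
[0.60402228 0.18873453 0.28543148]
58 nan nan nan nan | 61 162 164 nan nan | 64 152 167 nan nan | 67 149 167 152 159 | 70 150 168 151 160 | 73 151 169 153 161 | 76 152 170 154 162 | 79 153 170 154 162 | 82 155 172 155 164 | 85 155 173 157 165 | 88 156 173 157 166 | 91 157 174 158 166 | 94 158 174 159 167 | 97 159 170 160 170 | 100 nan nan 162 170 | 103 171 171 163 170 | 106 nan nan 164 171 | 109 nan nan 164 172 | 112 nan nan 166 173 | 115 nan nan 167 174 | 118 nan nan 167 175 | 121 nan nan 168 176 | 124 nan nan 169 177 | 127 179 179 171 178 | 130 nan nan 171 179 | 133 nan nan 172 180 | 136 181 181 173 181 | 139 nan nan 174 182 | 142 nan nan 176 182 | 145 nan nan 176 184 | 148 nan nan 177 185 | 151 nan nan 178 185 | 154 nan nan 179 186 | 157 nan nan 180 188 | 160 nan nan 181 188 | 163 nan nan 182 189 | 
ptr centre dir 17.86 x at 75,130: [157.3 175.1]
head right edge dir 16.41 x at 75,130: [169.5 185.7]
```

Square-on, the pointer tip lies within the red hand's head. The directions are 17.9° and about 17°, so the pointer is about 1° short and not past. The arm is clear of everything, so I'm handing in.

```bash
python3 -c "
from plant import sign_off
print(sign_off())"
```

```text
the job is handed in; nothing more can be done
None
```

I slid the camera in until it stopped firmly and squarely against the back stop, then turned the handwheel until the pointer stood on the red hand, about 1° short and not past it; the bottle and loupe were never approached, and the job was handed in at about 16 s, but I viewed 11 pictures, one over the limit of 10.

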